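# Re-hook the balance spring of a magnifier lamp with a spring puller

### The arm

A 6-joint arm with a two-finger parallel gripper is mounted at the origin on the work surface. World frame = base frame: x ahead of the robot, y to its left, z up, the work surface at z = 0. Lengths are in m, angles in rad, forces in N, time in s.
With the tool pointing down it reaches from about 0.375 to 0.975 m from the base axis. Payload 3.8 kg.
Tool frame: the origin (TCP) lies between the finger pads; the fingertips stand 11 mm ahead of it and the grasp point (between the pads) lies 8 mm behind it; z points along the fingers, y is the direction in which the jaws open and shut (so a half turn about z gives the same grasp; the last joint's range is limited). The gripper opens to 85 mm and grips with 20 to 120 N. Pads are 22 mm wide; open, the fingers measure 114 mm over their backs; the gripper's body (76 mm by 85 mm) begins 54 mm behind the grasp point. The pads swing forward as they close: fully open they stand 13 mm farther back than shut.
Start: joints at [1.264, 0.264, 1.604, -0, 1.274, -0.037], TCP at [0.18, 0.651, 0.242] pointing down, gripper open.
Joint ranges: [-2.63, 2.63], [-0.94, 2.18], [0.31, 2.57], [-1.31, 4.45], [0, 2.66], [-2.55, 2.55]. Speed limits (rad/s): [2.57, 2.57, 3.14, 3.14, 3.14, 3.14].

### API

Orientations are given as a unit quaternion [x, y, z, w].
In Python, from plant import robot gives the robot as it stands. The module is installed in compiled form; this text tells all that it offers.
- The arm moves only by the tool step_arm, never from a script. Its argument "motion" is text: rows parted by semicolons, each of 7 numbers parted by spaces: the shift along the tool's x, y, z in m, then the turn, a rotation vector about the tool's x, y, z in degrees, then the opening, from 0 (shut) to 1 (fully open). In form: dx dy dz ax ay az fingers; .... A call has 1 to 10 rows; each row is the pose to reach, as a shift and turn from the pose measured when the call began, along the tool's axes at that moment; what a row does not reach only later rows make up. A row lasts 1/10 s, in which the tool goes at most 50 mm and 8.59 degrees, less where a joint would pass 70% of its speed; a pose out of reach is approached as far as the arm can. A call with a gripper value outside its range is refused whole. The fingers move at their own pace and stop on an object; "grip_force" is the grip in N (left out, the last holds). Time passes only in rows, so rows that repeat a pose let the fingers close. It gives the time, the measured TCP pose, the force and the opening at its end, in the units of the state.
- robot.state(): the state, without advancing time (a new reading comes with each control period).
- robot.grab_frame(name): name is "scene" or "top"; returns a dict with "frame" (480x640x3 uint8, red, green, blue), "range_z" (480x640 float32, m along the optical axis (not along the pixel's ray), 0 where there is no reading), "fx", "fy", "cx", "cy" (pixels), "R" (3x3) and "t" (3): a world point X has camera coordinates R X + t. Camera axes: x right, y down, z forward; pixel columns grow to the right and rows downward; lengths in m; the calibration is good to about 2 mm. A picture is of the moment at which its call begins.
- robot.close_job(): hands the job in, once; it reports no verdict.
The state is a dict: "clock": time; "joints": joint angles; "joint_vel": joint speeds; "joint_efforts": joint torques, N m; "tcp_pos": TCP position; "ee_rot": TCP orientation; "wrist_force": force on the tool from outside, world axes, zero at the start; "torque": the same for the moment, N m; "width": finger opening in m.
Only numpy, scipy, OpenCV 4.12 (cv2) and the standard library are available. Lean on these libraries where they do the work, as an engineer would, in place of code of your own. Each camera call takes 0.05 s, during which the arm holds its last target. There are 200 camera calls.

### The job

Take the orange spring puller from its stand, put its tip in the ring at the end of the lamp arm's spring, and stretch the spring until its brass hook can be swung onto the red anchor post. Ease the load over gently until the post carries the spring - do not overstretch it, force the post, let the spring snap, or touch the hook with the fingers - then put the puller back upright in its stand and let go. Leave the jar, spool and screwdriver alone.

Things in the scene. Friction and masses are not known exactly. Their poses are not given: they have to be found in the camera images.
- puller_grip (a point): Centre of the orange handle of the spring puller, a square bar 26 x 26 mm and 58 mm tall, upright at the start. The puller weighs roughly 0.12 kg. Its z axis points up along the handle, x and y across the flat sides. The handle's lower end is 29 mm below this point.
- puller_tip (a point): Lowest point of the puller: the end of a straight steel pin, 8 mm thick, with a rounded end. The pin comes out of the middle of the handle's lower end; the tip is 67 mm below the handle's centre (38 mm below the handle's lower end).
- stand_mouth (a point): Middle of the hole in the top face (48 mm above the table) of the grey stand, a fixed block 75 x 75 x 48 mm. The upright hole is 15 mm wide and 43 mm deep; the puller hangs in it by its handle, whose lower end rests on the top face, the handle's centre then being 29 mm above this point.
- lamp: The lamp arm lying in a plywood jig 310 x 130 mm that is fixed to the table, with two white tubes (tops 26 mm above the table) and a round white lens head. Origin at table level in the middle of the jig; x points from the spring's pivot towards the anchor post, y to the left of that, z up.
- spring_pivot (a point): Upright steel pin about which the spring swings level, like a door, 44 mm above the table, on the lamp's x axis at x = -108 mm. Its axes are the lamp's. The spring cannot move up or down. It swings nearly freely and stays where left.
- pull_loop (a point): Centre of the level brass ring at the spring's outer end, 44 mm above the table, for the puller's pin: 13 mm wide inside, wire 4 mm. x points outward along the spring, away from the pivot. With the spring slack it is 167.5 mm from the pivot. The spring pulls back with about 2 N plus 0.2 N per mm of stretch and stops dead at 80 mm of stretch (18 N). The puller must not load it over 20 N.
- hook: Brass hook, level 4 mm wire. Origin on the spring's axis where it meets the coils, x outward, y left. Its U, 14 mm wide inside, opens back to the pivot: shank at y = -9 mm (x 10 to 53), U's outer end (wire centre) at x = 62, free tip at y = +9 reaching back to x = 47. At the start it is slack and swung to the -y side of the post, which can enter only from the hook's +y side, behind the tip.
- hook_seat (a point): Point where the post's axis lies when seated in the bottom of the U: 57 mm outward from the hook's origin, 13.5 mm inward from the ring's centre, 44 mm above the table. The hook must be drawn 13 mm to 45 mm farther out than seated while its free tip swings round the post; the shank then meets the post when swung too far.
- bracket: Fixed blue bracket 54 x 30 x 12 mm, top 24 mm above the table; origin in the middle of its underside, axes as the lamp's. Its red post, 6 mm thick, reaches 54 mm above the table, at y = 0 but clamped anywhere within 13 mm of x = 0: its place along x is not measured, so feel or look for it. Seated, the spring is stretched 19 to 49 mm. No more than 20 N may load the post or bracket.
- jar: Amber glass jar with black cap, 60 mm wide, 75 mm tall; origin in the middle of its underside.
- spool: Aluminium wire spool standing on end, 64 mm wide, 44 mm tall; origin in the middle of its underside.
- screwdriver: Screwdriver lying on the table, 170 mm long, along its x axis; its origin is under its middle.
Mind the look-alikes: they are no part of the job. Of the things that look like the part that bears puller_grip, the smallest one is meant.

How it is judged:
On the way, in this order (a step that is already met when the one before it is completed fails the run):
1. the puller is lifted clear of its stand (z of puller_tip in the frame of stand_mouth above 0.01 m), for 0.1 s.
2. the spring is stretched with the puller (distance between spring_pivot and pull_loop above 0.192 m and contact force between puller and hook above 3 N), for 0.1 s.
3. the hook is on the post, which carries the spring, the puller unloaded (y of hook_seat in the frame of bracket between -0.0035 and 0.0035 m and contact force between hook and bracket above 4 N and contact force between puller and hook below 0.3 N), for 0.2 s.
At the end, for the whole second after the job is handed in: The hook sits round the post (seat within 3.5 mm sideways of the bracket's centre line), the post carrying over 4 N, at rest and free of the puller; the puller stands upright (0.1 rad) in its stand, tip within 8 mm of the hole's axis, handle within 4 mm of resting on the stand (all of step 3 and horizontal distance between puller_tip and stand_mouth below 0.008 m and angle between puller_tip's own z axis and vertical below 0.1 rad and z of puller_grip in the frame of stand_mouth below 0.033 m and linear speed of hook below 0.01 m/s); the robot touches nothing.
It fails at once if the spring is overstretched: the puller pulls on the hook with more than 20 N (contact force between puller and hook above 20 N).
It fails at once if the post is forced: more than 20 N on the bracket or post (contact force between anything else and bracket above 20 N).
It fails at once if the spring snaps: the hook moves faster than 0.3 m/s (linear speed of hook above 0.3 m/s).
It fails at once if the hook is handled with the fingers (contact force between the fingers and hook above 1 N).
It fails at once if the jar, spool or screwdriver is disturbed (moved more than 15 mm) (distance of any of jar, spool, screwdriver from where it was at the start of the episode above 0.015 m).
It also fails if it takes over 72 s, if anything falls off the work surface, if the arm or the gripper's body presses on something with over 40 N, if the wrist force passes 120 N, or if a joint passes its speed limit or range.

## Working session

There is one attempt and no reset: what is moved stays moved. The work goes in short steps, Python scripts to look and compute and a tool call to move; the robot and the scene stay as the last step left them, time stands still between calls to the robot, and variables do not carry over. Pictures are saved under pics/ and viewed, about 8 in all and at most 12, crops included, and the job is handed in when it is done.

Besides the shell and the picture viewer there is one more tool, called after "Emit:" as name(argument=value, ...), one argument or row to a line, values as JSON. step_arm: Moves the arm, as the interface text tells. Its arguments: {"type":"object","properties":{"motion":{"type":"string"},"grip_force":{"type":"number"}},"required":["motion"]}

```bash
mkdir -p pics; cat > h.py <<'E'
import numpy as np, cv2
from plant import robot
def grab(n):
    f=robot.grab_frame(n); cv2.imwrite(f'pics/_{n}.png',f['frame'][...,::-1]); return f
def ray(f,u,v,z):
    R,t=np.array(f['R']),np.array(f['t']); c=-R.T@t
    d=R.T@np.array([(u-f['cx'])/f['fx'],(v-f['cy'])/f['fy'],1]); return c+d*(z-c[2])/d[2]
def proj(f,X):
    p=np.array(f['R'])@np.array(X)+np.array(f['t']); return f['fx']*p[0]/p[2]+f['cx'],f['fy']*p[1]/p[2]+f['cy']
def pts(f):
    R,t=np.array(f['R']),np.array(f['t']); v,u=np.mgrid[:480,:640]; z=f['range_z']
    P=np.stack([(u-f['cx'])/f['fx']*z,(v-f['cy'])/f['fy']*z,z],-1); return (P-t)@R
E
python3 - <<'E'
from h import *
s=robot.state(); print({k:np.round(v,3) for k,v in s.items()})
a=grab('top');b=grab('scene')
import shutil
cv2.imwrite('pics/a1.png',a['frame'][...,::-1]);cv2.imwrite('pics/b1.png',b['frame'][...,::-1])
for f in (a,b): print(f['fx'],-np.array(f['R']).T@f['t'],np.round(f['R'],3))
E
```

```text
{'clock': np.float64(0.0), 'joints': array([ 1.264,  0.265,  1.605,  0.   ,  1.274, -0.037]), 'joint_vel': array([ 0.001,  0.001,  0.001, -0.002, -0.001, -0.001]), 'joint_efforts': array([ 2.0000e-03, -5.1511e+01, -3.6732e+01,  0.0000e+00,  1.3000e-02,
        0.0000e+00]), 'tcp_pos': array([0.18 , 0.65 , 0.241]), 'ee_rot': array([ 0.135,  0.991, -0.001, -0.   ]), 'wrist_force': array([ 0.049,  0.967, -0.074]), 'torque': array([-0.041,  0.   , -0.008]), 'width': np.float64(0.085)}
531.7396505947056 [ 0.49809369 -0.11140877  1.24653037] [[ 0.015 -1.     0.024]
 [-0.997 -0.017 -0.077]
 [ 0.078 -0.023 -0.997]]
455.85792631647803 [ 1.05068302 -0.06844883  0.75932294] [[-0.09   0.996 -0.009]
 [ 0.832  0.07  -0.551]
 [-0.548 -0.057 -0.835]]
```

View pics/a1.png

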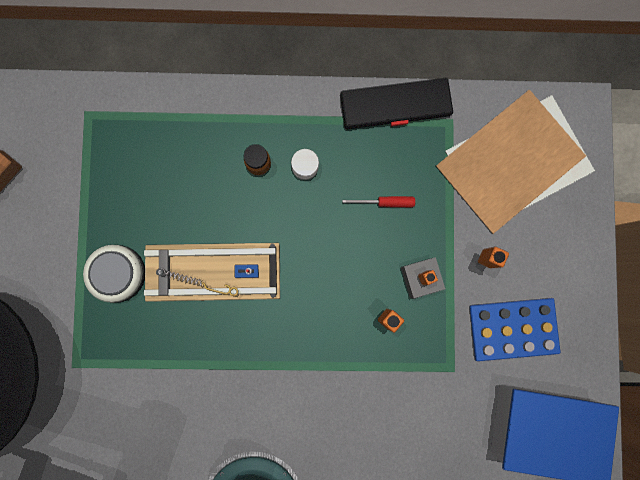

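View pics/b1.png

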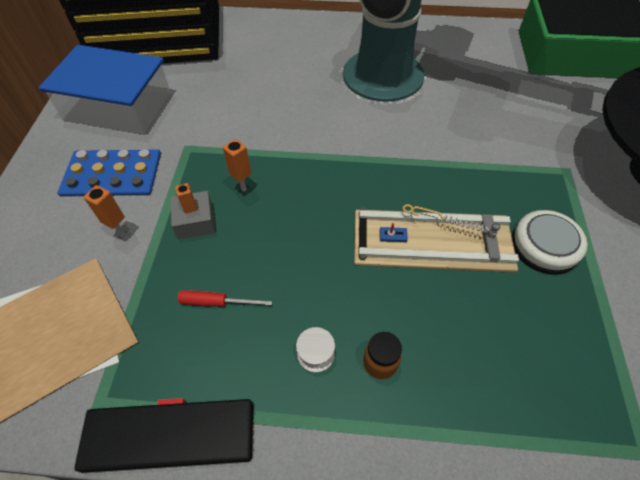

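```bash
python3 - <<'E'
from h import *
a=grab('top');b=grab('scene')
im=a['frame'][...,::-1]; ib=b['frame'][...,::-1]
c1=cv2.resize(im[235:310,140:290],(800,400),interpolation=cv2.INTER_CUBIC)
c2=cv2.resize(ib[120:240,80:260],(300,200),interpolation=cv2.INTER_CUBIC)
c3=cv2.resize(im[240:340,370:520],(300,200),interpolation=cv2.INTER_CUBIC)
bot=np.hstack([c2,c3,np.zeros((200,200,3),np.uint8)])
cv2.imwrite('pics/c2.png',np.vstack([c1,bot]))
P=pts(a)
def comps(f,lo,hi,zn):
    hsv=cv2.cvtColor(f['frame'],cv2.COLOR_RGB2HSV)
    m=cv2.inRange(hsv,lo,hi); n,l,s,c=cv2.connectedComponentsWithStats(m)
    P=pts(f)
    for i in range(1,n):
        if s[i,4]>12:
            q=P[l==i]; print(zn,s[i],np.round(c[i],1),'mean',np.round(np.median(q,0),3),'zmax',np.round(np.percentile(q[:,2],90),3))
comps(a,(4,150,90),(14,255,255),'orange top'); comps(b,(4,150,90),(14,255,255),'orange scene')
comps(a,(105,150,60),(125,255,255),'blue top'); 
# stand
for f,n,w in((a,'top',(395,450,250,305)),(b,'sc',(160,225,180,245))):
    Q=pts(f); z=Q[...,2]; m=np.zeros(z.shape,bool); m[w[2]:w[3],w[0]:w[1]]=1
    m&=(abs(z-.048)<.006); cnt=np.argwhere(m)[:,::-1].astype(np.float32); q=Q[m]
    print(n,'stand',len(q),np.round(q.mean(0),4)); r=cv2.minAreaRect((q[:,:2]*1000).astype(np.float32)); print(r)
    m2=np.zeros(z.shape,bool); m2[w[2]-10:w[3],w[0]:w[1]]=1; m2&=z>.075; q=Q[m2]; print('puller',len(q),q.mean(0),np.percentile(q[:,2],[50,95])); mm=m2&(z>.1); q=Q[mm]; print(q.mean(0),cv2.minAreaRect((q[:,:2]*1000).astype(np.float32)))
E
```

```text
orange top [489 247  20  20 160] [497.9 256.6] mean [ 0.561 -0.518  0.132] zmax 0.135
orange top [423 270  15  15  83] [429.5 277.1] mean [ 0.517 -0.378  0.106] zmax 0.109
orange top [382 310  22  23 174] [392.5 321. ] mean [ 0.424 -0.295  0.131] zmax 0.134
orange scene [223 140  28  41 666] [237.2 161. ] mean [ 0.436 -0.29   0.105] zmax 0.13
orange scene [176 183  20  30 328] [186.1 198.7] mean [ 0.526 -0.375  0.088] zmax 0.105
orange scene [ 84 185  40  43 798] [104.9 207.8] mean [ 0.573 -0.509  0.105] zmax 0.13
orange scene [367 355  32  16  99] [381.5 365.9] mean [0.806 0.002 0.049] zmax 0.052
blue top [235 265  23  13 193] [246.  270.9] mean [0.524 0.023 0.025] zmax 0.027
blue top [ 470  298   90   63 3502] [513.6 329. ] mean [ 0.403 -0.599  0.013] zmax 0.016
blue top [ 503  389  116   91 8567] [560.2 436.9] mean [ 0.183 -0.658  0.103] zmax 0.106
top stand 896 [ 0.5173 -0.3789  0.0487]
((517.576416015625, -381.41375732421875), (75.30818939208984, 76.58109283447266), 16.8192081451416)
puller 197 [ 0.51619264 -0.36388564  0.16639675] [0.1057462  1.24653037]
[ 0.51618974 -0.36221986  0.18466564] ((501.3278503417969, -254.48509216308594), (29.444189071655273, 284.7073669433594), 7.199431419372559)
sc stand 953 [ 0.5233 -0.3778  0.047 ]
((517.0399780273438, -381.3936462402344), (79.12098693847656, 75.64846801757812), 17.0031681060791)
puller 307 [ 0.55710311 -0.35784597  0.14035125] [0.10268196 0.75932294]
[ 0.57750479 -0.34553538  0.17643112] ((780.7099609375, -234.0279541015625), (632.8646850585938, 26.26410675048828), 29.145078659057617)
```

View pics/c2.png

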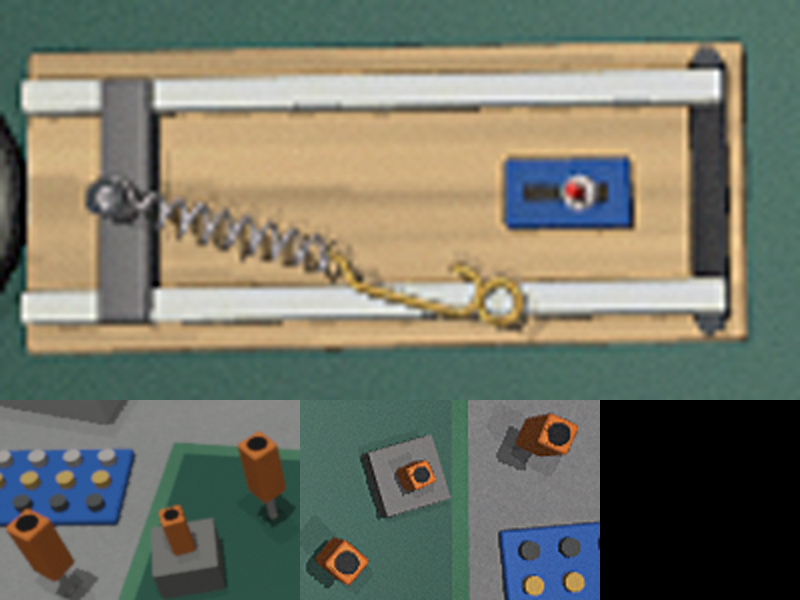

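```bash
cat > lamp.py <<'E'
from h import *
def meas(f,n):
    hsv=cv2.cvtColor(f['frame'],cv2.COLOR_RGB2HSV); 
    return hsv
E
python3 - <<'E'
from h import *
a=grab('top');b=grab('scene')
# handle yaw
for f,w in((a,(418,442,262,292)),(b,(170,200,178,215))):
    Q=pts(f);m=np.zeros((480,640),bool);m[w[2]:w[3],w[0]:w[1]]=1;z=Q[...,2];m&=(z>.101)&(z<.112);q=Q[m]
    print('handle top',len(q),q.mean(0).round(4),cv2.minAreaRect((q[:,:2]*1000).astype(np.float32)))
px=lambda x,y:(140+(x+.5)/5.3333-.5,235+(y+.5)/5.3333-.5)
for n,c,z in(('pivot',(113,197),.05),('ring',(499,299),.044),('post',(575,191),.054),('br',(568,192),.024),('tubes L',(37,95),.026),('R',(715,85),.026),('L2',(37,305),.026),('R2',(715,296),.026)):
    print(n,np.round(px(*c),1),ray(a,*px(*c),z).round(4))
hsv=cv2.cvtColor(a['frame'],cv2.COLOR_RGB2HSV)
m=cv2.inRange(hsv,(105,150,60),(125,255,255));m[:, :225]=0;m[:,265:]=0;m[:255]=0;m[285:]=0
c=np.argwhere(m)[:,::-1]; w=np.array([ray(a,u,v,.024)[:2] for u,v in c])
print('bracket',cv2.minAreaRect((w*1000).astype(np.float32)))
Q=pts(a);z=Q[...,2]
print('lens head z',z[260:290,95:130].max(),'jar',z[150:165,250:262].max())
# scene blown crop of the lamp for cross-check
cv2.imwrite('pics/d3.png',cv2.resize(b['frame'][195:275,350:530,::-1],(800,356),interpolation=cv2.INTER_CUBIC))
E
```

```text
handle top 145 [ 0.5174 -0.3809  0.1065] ((517.6441040039062, -380.821533203125), (26.01830291748047, 26.843698501586914), 24.779390335083008)
handle top 154 [ 0.519  -0.3802  0.1049] ((517.5722045898438, -380.8302917480469), (28.593278884887695, 25.776111602783203), 25.091154098510742)
pivot [160.8 271.5] [0.521  0.2098 0.05  ]
ring [233.2 290.7] [0.4808 0.0484 0.044 ]
post [247.4 270.4] [0.5264 0.0166 0.054 ]
br [246.1 270.6] [0.5267 0.0228 0.024 ]
tubes L [146.5 252.4] [0.5646 0.2501 0.026 ]
R [273.7 250.5] [ 0.5736 -0.0393  0.026 ]
L2 [146.5 291.8] [0.4751 0.2466 0.026 ]
R2 [273.7 290.1] [ 0.4831 -0.0412  0.026 ]
bracket ((525.9014892578125, 23.03516960144043), (27.51203155517578, 50.25772476196289), 1.3579614162445068)
lens head z 1.246530368738935 jar 0.08174114685729277
```

View pics/d3.png

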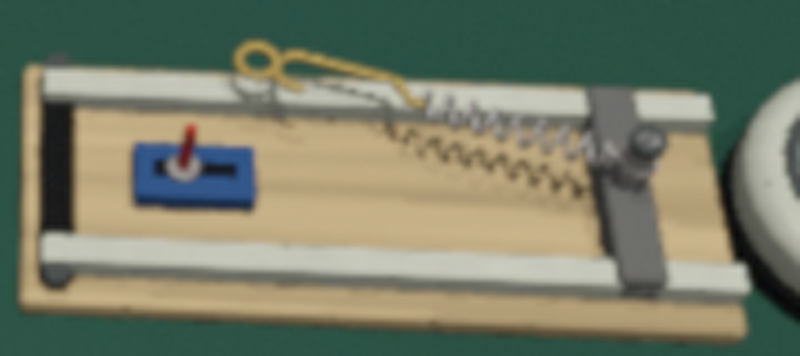

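Emit:
step_arm(
  motion="-0.039 -0.03 -0.002 0 0 8 1;-0.078 -0.06 -0.004 0 0 16 1;-0.117 -0.09 -0.006 0 0 24 1;-0.156 -0.12 -0.008 0 0 32 1;-0.195 -0.15 -0.01 0 0 40 1;-0.234 -0.18 -0.012 0 0 48 1;-0.273 -0.21 -0.014 0 0 56 1;-0.312 -0.24 -0.016 0 0 64 1;-0.351 -0.27 -0.018 0 0 72 1;-0.39 -0.30 -0.02 0 0 80 1",
  grip_force=80,
)

```text
clock: 1.3
tcp_pos: [0.4767, 0.2555, 0.2624]
ee_rot: [0.742, 0.671, 0.0, 0.0]
wrist_force: [1.0, 1.0, -0.9]
width: 0.0852
```

```bash
cat > go.py <<'E'
# usage: go.py x y z yaw_deg [s]: shift/turn in the tool axes to reach a tool-down pose with the jaw axis at yaw
import sys; from h import *
from scipy.spatial.transform import Rotation as Ro
s=robot.state(); R=Ro.from_quat(s['ee_rot']); x,y,z,yaw=map(float,sys.argv[1:5]); c,n=np.cos(np.radians(yaw)),np.sin(np.radians(yaw))
T=Ro.from_matrix(np.array([[n,c,0],[-c,n,0],[0,0,-1]])); 
d=R.inv().apply(np.array([x,y,z])-s['tcp_pos']); r=(R.inv()*T).as_rotvec(degrees=True)
print('t',s['clock'],'tcp',np.round(s['tcp_pos'],4),'jaw yaw',np.degrees(np.arctan2(*R.as_matrix()[1::-1,1])).round(1),'j',np.round(s['joints'],2),'F',np.round(s['wrist_force'],2),'w',round(float(s['width']),4)); print('shift',d.round(4),'rot',r.round(2),'len',np.linalg.norm(d).round(3))
E
python3 go.py .5175 -.381 .20 -65
```

```text
Traceback (most recent call last):
  File "go.py", line 5, in <module>
    T=Ro.from_matrix(np.array([[n,c,0],[-c,n,0],[0,0,-1]]));
  File "scipy/spatial/transform/_rotation.pyx", line 1143, in scipy.spatial.transform._rotation.Rotation.from_matrix
ValueError: Non-positive determinant (left-handed or null coordinate frame) in rotation matrix 0: [[-0.90630779  0.42261826  0.        ]
 [-0.42261826 -0.90630779  0.        ]
 [ 0.          0.         -1.        ]].
```

```bash
sed -i 's/\[\[n,c,0\],\[-c,n,0\]/[[-n,c,0],[c,n,0]/' go.py; python3 go.py .5175 -.381 .19 -65
```

```text
t 1.3 tcp [0.4767 0.2555 0.2624] jaw yaw -5.8 j [ 0.45 -0.    1.87 -0.    1.28  0.55] F [ 0.96  1.02 -0.88] w 0.0852
shift [-0.6291  0.1048  0.0727] rot [ 4.000e-02 -0.000e+00  5.921e+01] len 0.642
```

Emit:
step_arm(
  motion="-0.048 0.008 0 0 0 6 1;-0.096 0.016 0 0 0 12 1;-0.144 0.024 0 0 0 18 1;-0.192 0.032 0 0 0 24 1;-0.24 0.04 0 0 0 30 1;-0.288 0.048 0 0 0 36 1;-0.336 0.056 0 0 0 42 1;-0.384 0.064 0 0 0 48 1;-0.432 0.072 0 0 0 54 1;-0.48 0.08 0 0 0 59 1",
)

```text
clock: 2.3
tcp_pos: [0.5076, -0.2321, 0.2629]
ee_rot: [0.976, 0.216, 0.001, 0.0]
wrist_force: [0.6, 0.3, 0.1]
width: 0.0854
```

```bash
python3 go.py .5175 -.381 .16 -65
```

```text
t 2.3 tcp [ 0.5076 -0.2321  0.2629] jaw yaw -65.0 j [-0.47  0.03  1.83  0.    1.28  0.66] F [0.58 0.32 0.09] w 0.0854
shift [-0.054   0.139   0.1029] rot [ 0.05 -0.05 -0.03] len 0.181
```

Emit:
step_arm(
  motion="-0.018 0.046 0.005 0 0 0 1;-0.036 0.092 0.01 0 0 0 1;-0.054 0.139 0.02 0 0 0 1;-0.054 0.139 0.05 0 0 0 1;-0.054 0.139 0.085 0 0 0 1;-0.054 0.139 0.12 0 0 0 1;-0.054 0.139 0.15 0 0 0 1;-0.054 0.139 0.175 0 0 0 1;-0.054 0.139 0.186 0 0 0 1;-0.054 0.139 0.186 0 0 0 1",
)

```text
clock: 3.3
tcp_pos: [0.5163, -0.3801, 0.0748]
ee_rot: [0.976, 0.216, -0.001, -0.001]
wrist_force: [-0.0, 0.4, -0.1]
width: 0.0852
```

```bash
python3 go.py .5175 -.381 .077 -65
```

```text
t 3.3 tcp [ 0.5163 -0.3801  0.0748] jaw yaw -65.0 j [-0.67  0.35  1.82  0.    0.97  0.46] F [-0.02  0.42 -0.13] w 0.0852
shift [ 0.0007  0.0014 -0.0022] rot [-0.16  0.05 -0.03] len 0.003
```

Emit:
step_arm(
  motion="0.001 0.001 -0.002 0 0 0 0.5;0.001 0.001 -0.002 0 0 0 0.2;0.001 0.001 -0.002 0 0 0 0;0.001 0.001 -0.002 0 0 0 0;0.001 0.001 -0.002 0 0 0 0;0.001 0.001 -0.002 0 0 0 0;0.001 0.001 -0.002 0 0 0 0;0.001 0.001 -0.002 0 0 0 0",
  grip_force=80,
)

```text
clock: 4.1
tcp_pos: [0.5185, -0.3811, 0.0783]
ee_rot: [0.976, 0.216, -0.0, -0.0]
wrist_force: [-0.2, -0.8, 5.9]
width: 0.0253
```

```bash
python3 go.py .5175 -.381 .20 -65
```

```text
t 4.1 tcp [ 0.5185 -0.3811  0.0783] jaw yaw -65.0 j [-0.67  0.35  1.82  0.    0.98  0.46] F [-0.21 -0.8   5.92] w 0.0253
shift [-0.0008 -0.0006 -0.1217] rot [-0.04 -0.01 -0.03] len 0.122
```

Emit:
step_arm(
  motion="0 0 -0.01 0 0 0 0;0 0 -0.03 0 0 0 0;0 0 -0.06 0 0 0 0;0 0 -0.09 0 0 0 0;0 0 -0.115 0 0 0 0;0 0 -0.115 0 0 0 0",
)

```text
clock: 4.7
tcp_pos: [0.5206, -0.383, 0.1985]
ee_rot: [0.976, 0.216, 0.003, 0.003]
wrist_force: [0.6, -0.9, -0.6]
width: 0.0252
```

```bash
python3 go.py .481 .048 .15 -90
```

```text
t 4.7 tcp [ 0.5206 -0.383   0.1985] jaw yaw -65.0 j [-0.67  0.24  1.72  0.    1.18  0.46] F [ 0.62 -0.89 -0.6 ] w 0.0252
shift [ 0.1458 -0.4077  0.0463] rot [ 0.33 -0.3  24.97] len 0.435
```

Emit:
step_arm(
  motion="0.014 -0.041 0 0 0 2 0;0.029 -0.082 0 0 0 5 0;0.044 -0.122 0 0 0 8 0;0.058 -0.163 0.005 0 0 10 0;0.073 -0.204 0.01 0 0 12.5 0;0.087 -0.245 0.015 0 0 15 0;0.102 -0.285 0.02 0 0 18 0;0.117 -0.326 0.03 0 0 21 0;0.132 -0.367 0.04 0 0 23 0;0.146 -0.408 0.046 0 0 25 0",
)

```text
clock: 5.7
tcp_pos: [0.479, 0.0499, 0.1482]
ee_rot: [1.0, -0.001, 0.002, 0.002]
wrist_force: [-0.0, 0.1, -0.5]
width: 0.0254
```

Emit:
step_arm(
  motion="0 0 0 0 0 0 0;0 0 0 0 0 0 0;0 0 0 0 0 0 0",
)

```text
clock: 6.0
tcp_pos: [0.4786, 0.0493, 0.1475]
ee_rot: [1.0, -0.001, 0.001, 0.003]
wrist_force: [0.4, 0.3, -1.0]
width: 0.0252
```

```bash
python3 go.py .481 .048 .115 -90; python3 - <<'E'
from h import *
a=grab('top');b=grab('scene')
for f in (a,b): print(np.round(proj(f,(.481,.048,.044)),1),np.round(proj(f,(.481,.048,.082)),1))
A=a['frame'][240:310,190:290,::-1];B=b['frame'][150:230,355:455,::-1]
cv2.imwrite('pics/e4.png',np.hstack([cv2.resize(A,(400,320),interpolation=2),cv2.resize(B,(400,320),interpolation=2)]))
E
```

```text
t 6.0 tcp [0.4786 0.0493 0.1475] jaw yaw -90.1 j [ 0.05 -0.02  2.11 -0.01  1.06  1.63] F [ 0.36  0.34 -0.99] w 0.0252
shift [0.0023 0.0011 0.0325] rot [ 0.3  -0.13 -0.11] len 0.033
[233.4 290.6] [231.  290.8]
[406.6 209. ] [409.6 196.7]
```

View pics/e4.png

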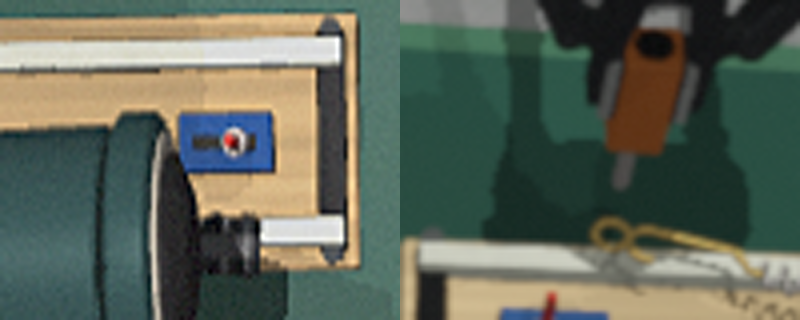

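Emit:
step_arm(
  motion="0.002 0.001 0.01 0 0 0 0;0.002 0.001 0.022 0 0 0 0;0.002 0.001 0.022 0 0 0 0;0.002 0.001 0.022 0 0 0 0",
)

```text
clock: 6.5
tcp_pos: [0.4805, 0.0472, 0.1251]
ee_rot: [1.0, -0.002, 0.001, 0.003]
wrist_force: [-0.1, -0.6, -0.8]
width: 0.0248
```

```bash
python3 go.py .481 .048 .107 -90; python3 - <<'E'
from h import *
b=grab('scene')
B=b['frame'][175:225,385:440,::-1]
cv2.imwrite('pics/f5.png',cv2.resize(B,(660,600),interpolation=2))
h=cv2.cvtColor(b['frame'],cv2.COLOR_RGB2HSV)[175:225,385:440]
m=cv2.inRange(h,(18,110,90),(35,255,255)); print('\n'.join(''.join('#' if x else '.' for x in r) for r in m[22:45]))
E
```

```text
t 6.5 tcp [0.4805 0.0472 0.1251] jaw yaw -90.3 j [ 0.05  0.01  2.12 -0.01  1.01  1.63] F [-0.06 -0.6  -0.78] w 0.0248
shift [ 0.0004 -0.0009  0.0181] rot [ 0.29 -0.07 -0.25] len 0.018
.......................................................
.......................................................
.......................................................
.......................................................
.......................................................
.......................................................
.......................................................
.......................................................
.......................................................
.........................#.....#.......................
..........................##.######....................
..........................#####.#########..............
..........................##........##########.........
...................##.....##...........###########.....
....................########..............############.
.......................##..##.....................#####
............................##........................#
.............................###.......................
.......................................................
.......................................................
.......................................................
.......................................................
.......................................................
```

View pics/f5.png

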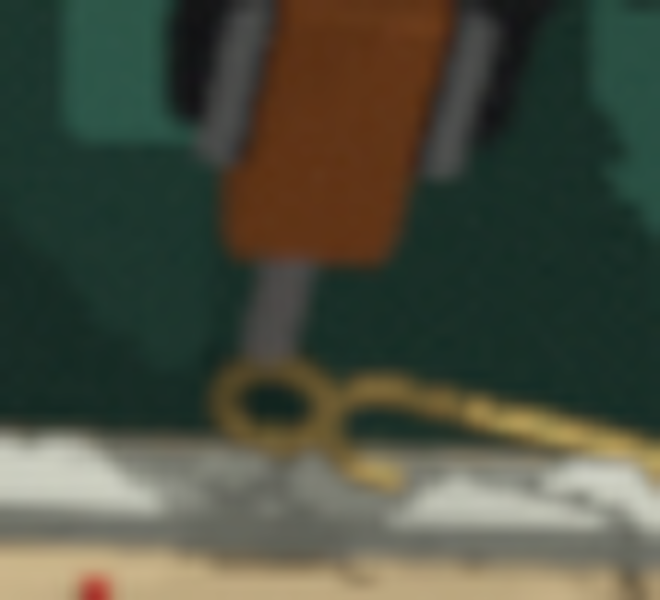

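```bash
python3 - <<'E'
from h import *
b=grab('scene')
for n,X in (('bottom front L',(.4935,.0342,.0948)),('R',(.4935,.0602,.0948)),('tip',(.4805,.0472,.0568)),('pin top',(.4805,.0472,.0948)),('ring',(.481,.048,.044))):
    u,v=proj(b,X); print(n,np.round(((u-385+.5)*12,(v-175+.5)*12),0))
print(ray(b,407.1,208.,.044))
E
```

```text
bottom front L [227. 270.]
R [395. 281.]
tip [272. 363.]
pin top [309. 212.]
ring [265. 414.]
[0.47846282 0.04897491 0.044     ]
```

Emit:
step_arm(
  motion="0.0005 -0.0023 0 0 0 0 0;0.0005 -0.0023 0.003 0 0 0 0;0.0005 -0.0023 0.006 0 0 0 0;0.0005 -0.0023 0.009 0 0 0 0;0.0005 -0.0023 0.011 0 0 0 0;0.0005 -0.0023 0.011 0 0 0 0",
)

```text
clock: 7.2
tcp_pos: [0.4815, 0.0497, 0.1145]
ee_rot: [1.0, -0.002, 0.001, 0.003]
wrist_force: [0.3, 0.1, -1.8]
width: 0.025
```

Emit:
step_arm(
  motion="0 0 0.001 0 0 0 0;0 0 0.002 0 0 0 0;0 0 0.003 0 0 0 0;0 0 0.004 0 0 0 0",
)

```text
clock: 7.6
tcp_pos: [0.4815, 0.0497, 0.1105]
ee_rot: [1.0, -0.002, 0.001, 0.003]
wrist_force: [0.1, -0.2, -1.1]
width: 0.0251
```

Emit:
step_arm(
  motion="0 0 0.002 0 0 0 0;0 0 0.004 0 0 0 0;0 0 0.006 0 0 0 0;0 0 0.008 0 0 0 0;0 0 0.01 0 0 0 0;0 0 0.01 0 0 0 0",
)

```text
clock: 8.2
tcp_pos: [0.4813, 0.0496, 0.1001]
ee_rot: [1.0, -0.002, 0.001, 0.003]
wrist_force: [-0.1, 1.0, -1.7]
width: 0.0251
```

```bash
python3 go.py .481 .0365 .1 -90; python3 - <<'E'
from h import *
b=grab('scene')
B=b['frame'][175:225,385:440,::-1]
cv2.imwrite('pics/g6.png',cv2.resize(B,(660,600),interpolation=2))
E
```

```text
t 8.2 tcp [0.4813 0.0496 0.1001] jaw yaw -90.2 j [ 0.05  0.04  2.14 -0.01  0.96  1.63] F [-0.07  0.99 -1.72] w 0.0251
shift [-0.0002  0.0131  0.0002] rot [ 0.29 -0.09 -0.23] len 0.013
```

View pics/g6.png

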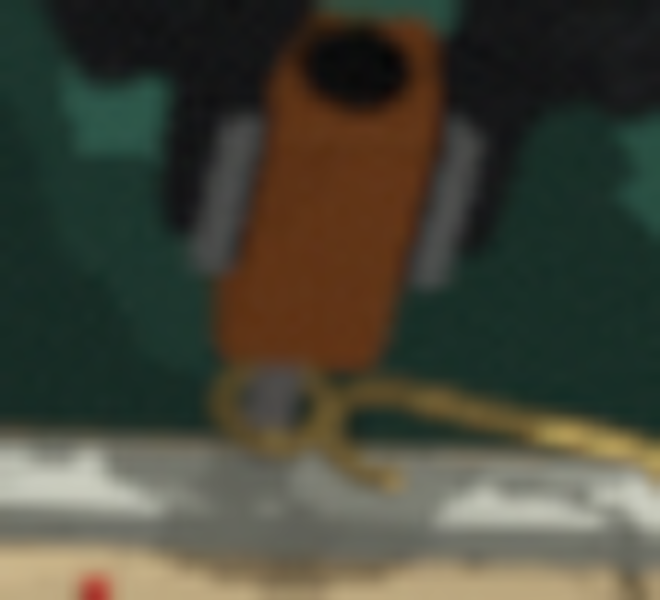

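Emit:
step_arm(
  motion="-0.001 0.004 0 0 0 0 0;-0.002 0.008 0 0 0 0 0;-0.003 0.013 0 0 0 0 0;-0.0045 0.018 0 0 0 0 0;-0.006 0.024 0 0 0 0 0;-0.0075 0.03 0 0 0 0 0;-0.009 0.036 0 0 0 0 0;-0.0105 0.042 0 0 0 0 0;-0.0105 0.042 0 0 0 0 0",
)

```text
clock: 9.15
tcp_pos: [0.4713, 0.0086, 0.1008]
ee_rot: [1.0, -0.003, 0.002, 0.001]
wrist_force: [2.8, 9.4, -1.6]
width: 0.0248
```

```bash
python3 go.py .4658 -.0128 .1 -90
```

```text
t 9.15 tcp [0.4713 0.0086 0.1008] jaw yaw -90.4 j [-0.03  0.01  2.17 -0.    0.96  1.54] F [ 2.77  9.42 -1.65] w 0.0248
shift [-0.0053  0.0214  0.0008] rot [ 0.09 -0.21 -0.36] len 0.022
```

Emit:
step_arm(
  motion="-0.001 0.004 0 0 0 0 0;-0.002 0.008 0 0 0 0 0;-0.003 0.012 0 0 0 0 0;-0.004 0.016 0 0 0 0 0;-0.005 0.0205 0 0 0 0 0;-0.005 0.0205 0 0 0 0 0;-0.005 0.0205 0 0 0 0 0",
)

```text
clock: 9.85
tcp_pos: [0.4669, -0.0096, 0.1013]
ee_rot: [1.0, -0.004, 0.003, -0.002]
wrist_force: [3.2, 13.1, -1.8]
width: 0.0253
```

```bash
python3 go.py .4658 -.0128 .1 -90; python3 - <<'E'
from h import *
a=grab('top');b=grab('scene')
A=a['frame'][245:310,150:280,::-1];B=b['frame'][160:240,355:505,::-1]
cv2.imwrite('pics/h7.png',np.vstack([cv2.resize(A,(600,300),interpolation=2),cv2.resize(B,(560,300),interpolation=2).copy()[:, :] if 0 else cv2.resize(B,(600,300),interpolation=2)]))
E
```

```text
t 9.85 tcp [ 0.4669 -0.0096  0.1013] jaw yaw -90.5 j [-0.08  0.    2.18  0.01  0.95  1.5 ] F [ 3.2  13.13 -1.76] w 0.0253
shift [-0.0011  0.0032  0.0013] rot [-0.23 -0.35 -0.51] len 0.004
```

View pics/h7.png

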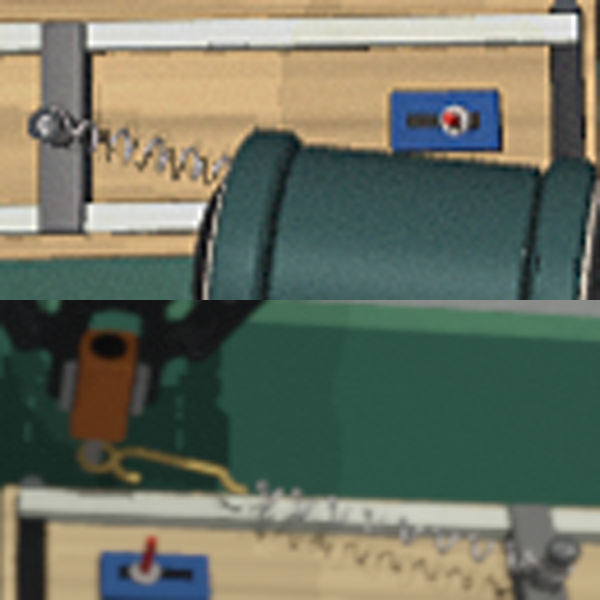

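Emit:
step_arm(
  motion="0.001 0.003 0 0 0 0 0;0.006 0.006 0 0 0 0 0;0.012 0.0085 0 0 0 0 0;0.018 0.0095 0 0 0 0 0;0.024 0.0103 0 0 0 0 0;0.03 0.011 0 0 0 0 0;0.036 0.0114 0 0 0 0 0;0.036 0.0114 0 0 0 0 0",
)

```text
clock: 10.75
tcp_pos: [0.5032, -0.0184, 0.1014]
ee_rot: [1.0, -0.006, 0.003, -0.005]
wrist_force: [0.9, 13.8, -2.0]
width: 0.0254
```

```bash
python3 go.py .5278 -.0219 .1 -90
```

```text
t 10.75 tcp [ 0.5032 -0.0184  0.1014] jaw yaw -90.6 j [-0.09  0.07  2.11  0.01  0.96  1.48] F [ 0.94 13.79 -2.  ] w 0.0254
shift [0.0246 0.0032 0.0015] rot [-0.59 -0.34 -0.64] len 0.025
```

Emit:
step_arm(
  motion="0.005 0.003 0.001 0 0 0 0;0.01 0.0033 0.001 0 0 0 0;0.014 0.0034 0.001 0 0 0 0;0.018 0.0034 0.001 0 0 0 0;0.02 0.0034 0.001 0 0 0 0;0.022 0.0034 0.001 0 0 0 0",
)

```text
clock: 11.35
tcp_pos: [0.5239, -0.019, 0.0998]
ee_rot: [1.0, -0.007, 0.002, -0.008]
wrist_force: [-0.4, 13.4, -1.0]
width: 0.0252
```

```bash
python3 go.py .5278 -.0219 .1 -90; python3 - <<'E'
from h import *
b=grab('scene')
B=b['frame'][180:260,355:475,::-1]
cv2.imwrite('pics/i8.png',cv2.resize(B,(780,520),interpolation=2))
E
```

```text
t 11.35 tcp [ 0.5239 -0.019   0.0998] jaw yaw -90.8 j [-0.09  0.11  2.06  0.02  0.96  1.48] F [-0.39 13.38 -1.  ] w 0.0252
shift [ 0.0039  0.0028 -0.0002] rot [-0.96 -0.17 -0.76] len 0.005
```

View pics/i8.png

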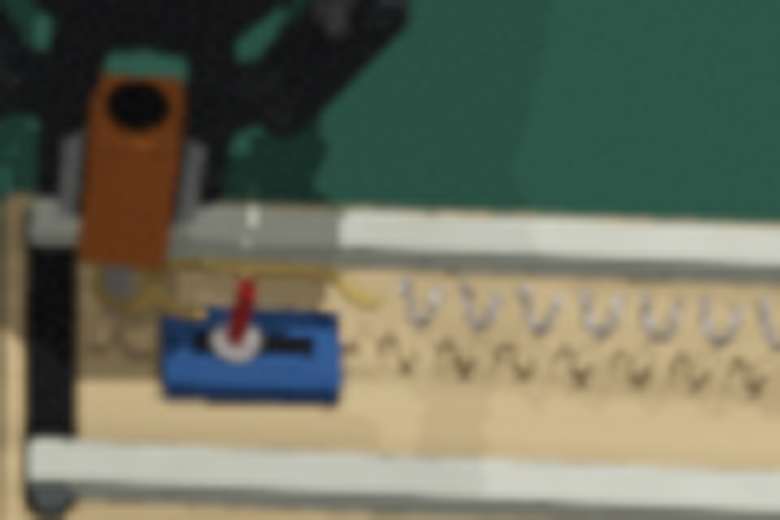

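Emit:
step_arm(
  motion="0.002 0.003 0 0 0 0 0;0.004 0.003 0 0 0 0 0;0.004 0.003 0 0 0 0 0",
)

```text
clock: 11.7
tcp_pos: [0.5269, -0.019, 0.0992]
ee_rot: [1.0, -0.008, 0.0, -0.012]
wrist_force: [-0.9, 13.9, -1.0]
width: 0.0252
```

Emit:
step_arm(
  motion="0 0.001 0 0 0 0 0;0 -0.002 0 0 0 0 0;0 -0.005 0 0 0 0 0;0 -0.008 0 0 0 0 0",
)

```text
clock: 12.1
tcp_pos: [0.5257, -0.0085, 0.099]
ee_rot: [1.0, -0.009, -0.001, -0.014]
wrist_force: [-0.8, 12.0, -1.3]
width: 0.025
```

Emit:
step_arm(
  motion="0.001 0.001 0 -0.4 0 0 0;0.001 -0.001 0 -0.8 0 0 0;0.001 -0.003 0 -1.2 0 0 0;0.001 -0.005 0 -1.6 0 0 0;0.001 -0.005 0 -1.6 0 0 0",
)

```text
clock: 12.6
tcp_pos: [0.5258, -0.0011, 0.0987]
ee_rot: [1.0, -0.009, -0.002, -0.002]
wrist_force: [-0.8, 10.8, -0.9]
width: 0.025
```

```bash
python3 go.py .527 .004 .1 -90
```

```text
t 12.6 tcp [ 0.5258 -0.0011  0.0987] jaw yaw -91.0 j [-0.05  0.12  2.06  0.01  0.97  1.53] F [-0.79 10.78 -0.89] w 0.025
shift [ 0.0011 -0.0051 -0.0012] rot [-0.27  0.25 -1.04] len 0.005
```

Emit:
step_arm(
  motion="0.0015 0.0015 0 0 0 0 0;0.0015 0 0 0 0 0 0;0.0015 -0.001 0 0 0 0 0;0.0015 -0.002 0 0 0 0 0;0.0015 -0.002 0 0 0 0 0",
)

```text
clock: 13.1
tcp_pos: [0.5268, 0.0022, 0.0986]
ee_rot: [1.0, -0.01, -0.003, -0.004]
wrist_force: [1.0, 8.2, -0.7]
width: 0.0249
```

Emit:
step_arm(
  motion="0 0.001 0 0 0 0 0;0 0 0 0 0 0 0;0 -0.001 0 0 0 0 0;0 -0.002 0 0 0 0 0;0 -0.002 0 0 0 0 0",
)

```text
clock: 13.6
tcp_pos: [0.5265, 0.0035, 0.0985]
ee_rot: [1.0, -0.009, -0.003, -0.003]
wrist_force: [-1.7, 0.3, -0.9]
width: 0.0253
```

Emit:
step_arm(
  motion="0 -0.001 0 0 0 0 0;0 -0.002 0 0 0 0 0;0 -0.002 0 0 0 0 0;0 -0.002 0 0 0 0 0",
)

```text
clock: 14.0
tcp_pos: [0.5265, 0.0054, 0.0985]
ee_rot: [1.0, -0.009, -0.003, -0.003]
wrist_force: [-0.3, -0.6, -1.9]
width: 0.0254
```

```bash
python3 go.py .527 .006 .1 -90; python3 - <<'E'
from h import *
b=grab('scene')
B=b['frame'][180:260,355:475,::-1]
cv2.imwrite('pics/j9.png',cv2.resize(B,(780,520),interpolation=2))
print([np.round(robot.state()['wrist_force'],1) for _ in range(2)])
E
```

```text
t 14.0 tcp [0.5265 0.0054 0.0985] jaw yaw -91.1 j [-0.04  0.13  2.05  0.01  0.97  1.54] F [-0.29 -0.61 -1.94] w 0.0254
shift [ 0.0004 -0.0006 -0.0015] rot [-0.37  0.35 -1.07] len 0.002
[array([ 0. ,  0.5, -2. ]), array([ 0. ,  0.5, -2. ])]
```

View pics/j9.png

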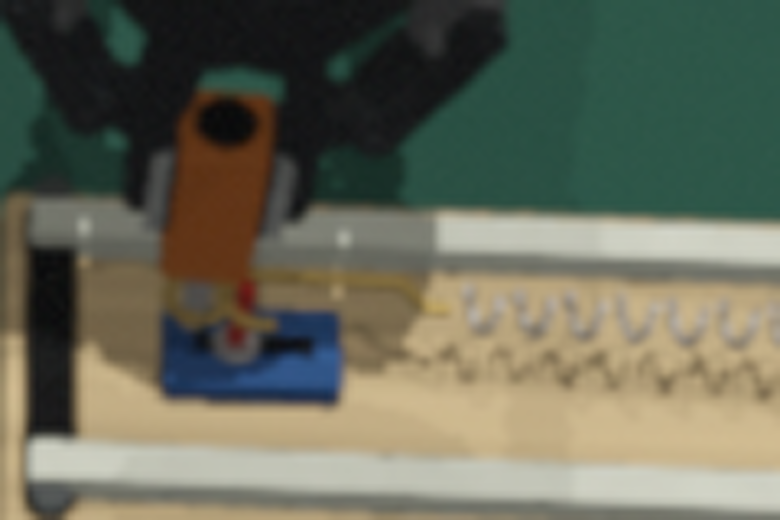

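Emit:
step_arm(
  motion="0 -0.0003 -0.002 0 0 0 0;0 -0.0003 -0.005 0 0 0 0;0 -0.0003 -0.008 0 0 0 0;0 -0.0003 -0.012 0 0 0 0;0 -0.0003 -0.016 0 0 0 0;0 -0.0003 -0.022 0 0 0 0;0 -0.0003 -0.035 0 0 0 0;0 -0.0003 -0.055 0 0 0 0;0 -0.0003 -0.08 0 0 0 0;0 -0.0003 -0.1 0 0 0 0",
)

```text
clock: 15.05
tcp_pos: [0.5277, 0.0051, 0.201]
ee_rot: [1.0, -0.009, -0.002, -0.003]
wrist_force: [0.3, -0.4, -0.9]
width: 0.0252
```

```bash
python3 go.py .5185 -.3811 .20 -65
```

```text
t 15.05 tcp [0.5277 0.0051 0.201 ] jaw yaw -91.1 j [-0.04  0.02  1.96  0.01  1.17  1.55] F [ 0.32 -0.36 -0.87] w 0.0252
shift [-0.002   0.3863 -0.0015] rot [ -0.41   0.15 -26.07] len 0.386
```

Emit:
step_arm(
  motion="0 0.04 0 0 0 -3 0;0 0.08 0 0 0 -6 0;0 0.12 0 0 0 -9 0;-0.001 0.165 0 0 0 -12 0;-0.001 0.21 0 -0.2 0 -15 0;-0.001 0.255 0 -0.2 0 -18 0;-0.002 0.3 0 -0.4 0 -21 0;-0.002 0.34 0 -0.4 0.1 -24 0;-0.002 0.37 -0.001 -0.4 0.1 -26 0;-0.002 0.386 -0.001 -0.4 0.1 -26 0",
)

```text
clock: 16.05
tcp_pos: [0.5183, -0.3837, 0.2007]
ee_rot: [0.977, 0.215, -0.0, 0.001]
wrist_force: [0.3, 0.3, -1.0]
width: 0.0251
```

Emit:
step_arm(
  motion="0 0 0.02 0 0 0 0;0 0 0.045 0 0 0 0;0 0 0.055 0 0 0 0;0 0 0.055 0 0 0 0",
)

```text
clock: 16.45
tcp_pos: [0.5171, -0.3821, 0.1436]
ee_rot: [0.977, 0.215, -0.002, -0.001]
wrist_force: [-0.9, 0.5, -1.7]
width: 0.0252
```

```bash
python3 go.py .5185 -.3811 .132 -65; python3 - <<'E'
from h import *
a=grab('top');b=grab('scene')
A=a['frame'][245:310,385:450,::-1];B=b['frame'][170:235,155:220,::-1]
cv2.imwrite('pics/k10.png',np.hstack([cv2.resize(A,(400,400),interpolation=2),cv2.resize(B,(400,400),interpolation=2)]))
p=robot.state()['tcp_pos']
for X in ((p[0],p[1],p[2]-.0303),(p[0],p[1],p[2]-.0683),(.5175,-.381,.048)):
    u,v=proj(b,X);print(np.round(((u-155+.5)*6.154,(v-170+.5)*6.154)))
E
```

```text
t 16.45 tcp [ 0.5171 -0.3821  0.1436] jaw yaw -65.2 j [-0.67  0.28  1.77 -0.    1.09  0.46] F [-0.86  0.46 -1.75] w 0.0252
shift [ 0.0017 -0.0003  0.0116] rot [-0.18  0.14 -0.19] len 0.012
[150. 100.]
[182. 180.]
[214. 237.]
```

View pics/k10.png

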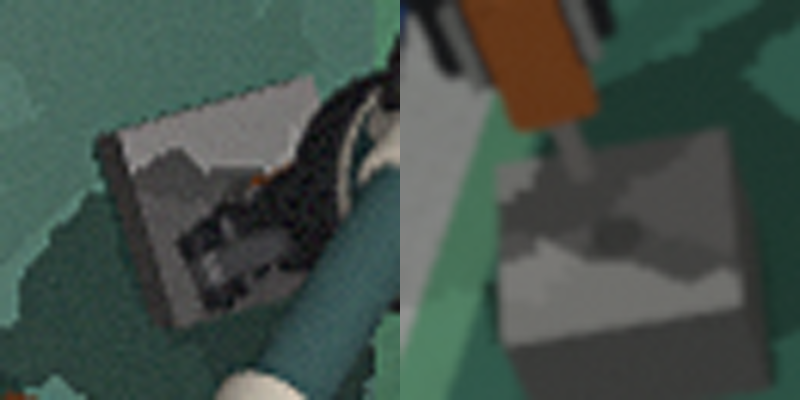

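Emit:
step_arm(
  motion="0.0015 -0.0003 0.005 -0.2 0.1 0 0;0.0015 -0.0003 0.012 -0.2 0.1 0 0;0.0015 -0.0003 0.019 -0.2 0.1 0 0;0.0015 -0.0003 0.025 -0.2 0.1 0 0;0.0015 -0.0003 0.031 -0.2 0.1 0 0;0.0015 -0.0003 0.034 -0.2 0.1 0 0;0.0015 -0.0003 0.034 -0.2 0.1 0 0",
)

```text
clock: 17.25
tcp_pos: [0.5195, -0.3822, 0.1113]
ee_rot: [0.977, 0.215, 0.001, 0.002]
wrist_force: [0.4, 0.6, -0.9]
width: 0.025
```

```bash
python3 go.py .5185 -.3811 .0783 -65
```

```text
t 17.25 tcp [ 0.5195 -0.3822  0.1113] jaw yaw -65.2 j [-0.67  0.31  1.8  -0.    1.03  0.47] F [ 0.4   0.59 -0.89] w 0.025
shift [-0.0005 -0.0016  0.033 ] rot [ 0.21 -0.04 -0.17] len 0.033
```

Tip is 5 mm inside the hole with no force. Lower on until it rests.

Emit:
step_arm(
  motion="-0.0005 -0.0015 0.005 0 0 0 0;-0.0005 -0.0015 0.011 0 0 0 0;-0.0005 -0.0015 0.017 0 0 0 0;-0.0005 -0.0015 0.023 0 0 0 0;-0.0005 -0.0015 0.028 0 0 0 0;-0.0005 -0.0015 0.031 0 0 0 0;-0.0005 -0.0015 0.032 0 0 0 0;-0.0005 -0.0015 0.032 0 0 0 0",
)

```text
clock: 18.05
tcp_pos: [0.5185, -0.3811, 0.0792]
ee_rot: [0.977, 0.215, 0.001, 0.002]
wrist_force: [0.7, 1.2, -0.9]
width: 0.0248
```

```bash
python3 go.py .5185 -.3811 .0783 -65
```

```text
t 18.05 tcp [ 0.5185 -0.3811  0.0792] jaw yaw -65.2 j [-0.67  0.35  1.82 -0.    0.97  0.47] F [ 0.69  1.17 -0.92] w 0.0248
shift [ 0.     -0.      0.0009] rot [ 0.2  -0.04 -0.17] len 0.001
```

Emit:
step_arm(
  motion="0 0 0.001 0 0 0 0;0 0 0.001 0 0 0 0;0 0 0.001 0 0 0 0.3;0 0 0.001 0 0 0 0.6;0 0 0.001 0 0 0 1;0 0 0.001 0 0 0 1;0 0 0.001 0 0 0 1;0 0 0.001 0 0 0 1",
)

```text
clock: 18.85
tcp_pos: [0.5185, -0.3812, 0.0783]
ee_rot: [0.977, 0.215, 0.001, 0.002]
wrist_force: [0.0, -0.2, 0.5]
width: 0.0853
```

Emit:
step_arm(
  motion="0 0 -0.01 0 0 0 1;0 0 -0.03 0 0 0 1;0 0 -0.06 0 0 0 1;0 0 -0.1 0 0 0 1;0 0 -0.14 0 0 0 1;-0.03 0.02 -0.16 0 0 0 1;-0.06 0.04 -0.16 0 0 0 1;-0.09 0.06 -0.16 0 0 0 1;-0.12 0.08 -0.16 0 0 0 1;-0.12 0.08 -0.16 0 0 0 1",
)

```text
clock: 19.85
tcp_pos: [0.4403, -0.5074, 0.2395]
ee_rot: [0.977, 0.213, 0.0, 0.003]
wrist_force: [0.5, -0.1, 0.2]
width: 0.0852
```

```bash
python3 go.py .5185 -.3811 .2 -65; python3 - <<'E'
from h import *
a=grab('top');b=grab('scene')
for f,w in((a,(412,446,258,296)),(b,(165,205,173,218))):
    Q=pts(f);m=np.zeros((480,640),bool);m[w[2]:w[3],w[0]:w[1]]=1;z=Q[...,2];m&=(z>.1)&(z<.116);q=Q[m]
    if len(q)>5: print('handle top',len(q),np.median(q,0).round(4),cv2.minAreaRect((q[:,:2]*1000).astype(np.float32))[:2])
A=a['frame'][235:310,140:290,::-1];B=b['frame'][170:235,155:220,::-1];C=a['frame'][245:310,385:450,::-1]
cv2.imwrite('pics/l11.png',np.vstack([cv2.resize(A,(600,300),interpolation=2),np.hstack([cv2.resize(B,(300,300),interpolation=2),cv2.resize(C,(300,300),interpolation=2)])]))
E
```

```text
t 19.85 tcp [ 0.4403 -0.5074  0.2395] jaw yaw -65.4 j [-0.89  0.26  1.62 -0.    1.26  0.25] F [ 0.54 -0.13  0.23] w 0.0852
shift [ 0.1237 -0.0825  0.0389] rot [ 0.34  0.04 -0.4 ] len 0.154
handle top 145 [ 0.5191 -0.3828  0.1062] ((518.4266357421875, -382.7452697753906), (25.930679321289062, 26.284860610961914))
handle top 163 [ 0.5208 -0.3812  0.1049] ((518.9222412109375, -382.4387512207031), (29.34414291381836, 25.874570846557617))
```

View pics/l11.png

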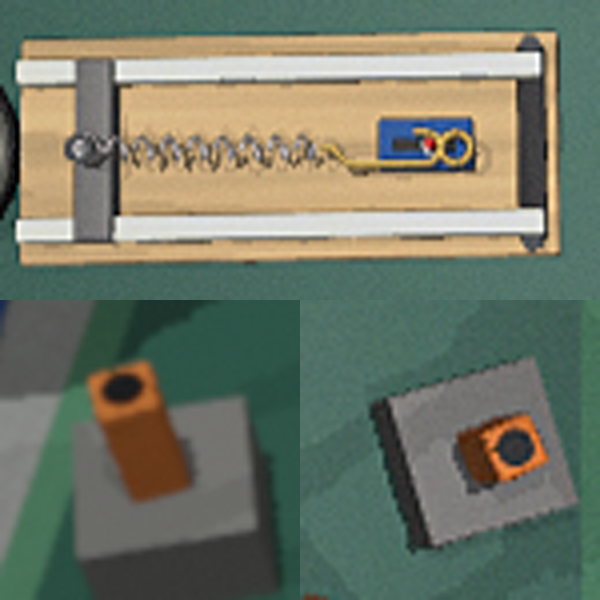

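```bash
python3 -c "
from h import *
print(robot.close_job())"
```

```text
the job is handed in; nothing more can be done
None
```

The spring's hook is on the red post, the puller is back in its stand, and I handed the job in at about 20 s of the 72 s allowed. No verdict was reported.

- **Which puller:** three orange handles were in view, at top-image pixels (428,278), (392,321) and (494,258). I took the one in the stand at (428,278), because its handle was the smallest: 26 mm wide, with its top at 106 mm.
- **Stretch and swing:** the pin went into the ring at the first try with no vertical load. I swung the hook at about 14 N wrist force, roughly 59 mm of stretch, with the hook about 19 mm farther out than seated. That was the highest puller load I read.
- **Load transfer:** I eased the spring back in small steps. The puller's load fell from 10.8 N to about 0 over roughly 5 mm, which puts about 10 N on the post; I could not measure the post's load directly. One reading there showed 1.7 N sideways, and it was gone in the next.
- **Last checks:**
  - The final picture shows the post inside the hook's U and the spring lying along the lamp's axis.
  - The puller stands upright with its top at 106 mm, about 2 mm from where it started.
  - The gripper is open and clear.

Camera calibration and arm position disagreed by 1–2 mm throughout. I did not measure the jar, spool and screwdriver again at the end; the arm never came near them at low height.

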